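# Burnish the wavy edge of a carved panel on a running feed sledge

## Robot

A 6-joint arm with a two-finger parallel gripper is mounted at the origin on the work surface. World frame = base frame: x ahead of the robot, y to its left, z up, the work surface at z = 0. Lengths are in mm, angles in degrees, forces in N, time in s.
With the tool pointing down it reaches from about 350 to 850 mm from the base axis. Payload 8.1 kg.
Tool frame: the origin (TCP) lies midway between the tips of the shut fingers; the grasp point (between the pads) lies 19 mm behind it; z points along the fingers, y is the line along which they close (so a half turn about z gives the same grasp; the last joint's range is limited). The gripper opens to 85 mm and grips with 20 to 120 N. Pads are 22 mm wide; open, the fingers measure 114 mm over their backs; the gripper's body (76 mm by 85 mm) begins 54 mm behind the grasp point. The pads swing forward as they close: fully open they stand 13 mm farther back than shut.
Start: joints at [-79.836, 7.471, 85.268, -0, 87.261, -4.893], TCP at [155.891, -579.399, 231.292] pointing down, gripper open.
Joint ranges: [-169.43, 169.43], [-51.17, 129.36], [1.28, 143.12], [-76.62, 256.62], [0, 156.53], [-152.29, 152.29]. Speed limits (degrees/s): [136.94, 136.94, 159.86, 180, 180, 180].

## Interface

Orientations are given as [roll, pitch, yaw] about the fixed x, y, z axes, in that order (R = Rz(yaw) Ry(pitch) Rx(roll)).
In Python, from bench import sensors, optics, r gives the robot as it stands.
- The arm moves only by the tool apply_moves, never from a script. Its argument "targets" is a list of rows, each a list of 7 numbers: the shift along the tool's x, y, z in mm, then the turn, a rotation vector about the tool's x, y, z in rad, then the closure, from 0 (fully open) to 1 (shut). In form: [[x, y, z, wx, wy, wz, claw], ...]. A call has 1 to 20 rows; each row shifts and turns the commanded pose from where the row before left it, along the tool's axes as they then stand; what a row does not reach is not made up. A row lasts 1/8 s, in which the tool goes at most 62.5 mm and 10.7 degrees, less where a joint would pass 70% of its speed; a pose out of reach is approached as far as the arm can. A call is refused whole if a number of a shift passes 62.5 or a number of a turn 0.188, either way. A call with a gripper value outside its range is refused whole. The fingers move at their own pace and stop on an object; "force" is the grip in N (left out, the last holds). Time passes only in rows, so rows that do not move let the fingers close. It gives the time, the measured TCP pose, the force, the opening and the grip force at its end, in the units of the state.
- sensors.sense(): the state, without advancing time (a new reading comes with each control period).
- optics.snapshot(name): name is "side" or "top" or "wrist"; returns the picture (384x512x3 uint8, red, green, blue); there is no depth.
- optics.get_calibration(name): a dict with "camera_matrix" (3x3 intrinsics, pixels), "pose" (4x4, takes a point from camera to world coordinates). Camera axes: x right, y down, z forward; pixel columns grow to the right and rows downward; lengths in mm; the calibration is good to about 2 mm. A picture is of the moment at which its call begins: read the wrist's pose just before it. get_calibration takes no time and is no camera call; for the wrist camera it gives the pose at the moment of the call.
- r.hand_in(): hands the job in; it is judged then, once.
The state is a dict: "time": time; "joint_pos": joint angles; "qd": joint speeds; "joint_efforts": joint torques, N m; "tool_pos": TCP position; "tcp_rot": TCP orientation; "ft_force": force on the tool from outside, world axes, zero at the start; "wrist_torque": the same for the moment, N m; "finger_gap": finger opening in mm; "grip_force": force on a finger pad.
Only numpy, scipy, OpenCV 4.12 (cv2) and the standard library are available. Lean on these libraries where they do the work, as an engineer would, in place of code of your own. Each camera call takes 0.05 s, during which the arm holds its last target. There are 200 camera calls.

## Task

Pull the burnisher straight up out of its yellow socket, which frees the sledge that it was holding back, and while the sledge creeps by itself to its far end press the steel rod steadily against the passing wavy edge of the panel, staying opposite the socket: keep the sprung slide pushed back between 14 and 30 mm (about 3.5 to 7.5 N) for at least 8 seconds without a break. Never push it back beyond 42 mm, do not drop the burnisher, and leave the deer, the mallet and the wax jar where they are. When the sledge has reached its far end, lift the burnisher above the panel and finish while still holding it there in the gripper, clear of everything.

Things in the scene. Friction and masses are not known exactly. Their poses are not given: they have to be found in the camera images.
- rig: green feed rig fixed to the bench, all of it under 107 mm high. Origin on the bench top on the axis of the yellow tool socket; z up; x points from the socket squarely towards the panel, y along the rails. Rails at x = 75 to 215 mm, y = -320 to 340 mm.
- socket (a point): centre of the mouth of the yellow socket block, 30 mm above the rig's origin. Block 44 x 50 mm; round hole 17.5 mm wide and 26 mm deep.
- sledge (a joint): run of the grey sledge along the rig's -y, m: 0 to 4 mm at the start, held back by the burnisher's rod; 0.28 at its end stop. A spring (17 N at first, 12 N at the end) drives it against an oil damper (480 N s/m); moving mass about 5 kg. Once freed it creeps at 0.035 falling to 0.026 m/s, 9 s in all, 11 to 14 s when pressed. A push F on the edge adds or takes up to 0.8 F where the edge slopes.
- lug (a point): front end, top, of the sledge's red lug, a bar that leans on the rod in the socket. It reaches forward past the socket at z = 35 to 49 mm above the bench, 18 mm wide, and runs off with the sledge; the only part of it in front of the panel's edge.
- slide (a joint): how far the panel is pushed back along the rig's +x on its spring slide on the sledge, m: 0 free, stop at 0.05. Spring 250 N/m without preload, damper 60 N s/m, moving mass 1.1 kg. 14 to 30 mm is 3.5 to 7.5 N: a red pointer on the sledge then stands over the green field of the white scale on the panel.
- panel: light-wood carved panel, 400 mm long along y, flat, z = 60 to 90 mm above the bench, moving with slide and sledge. Axes parallel to the rig's; origin at x = 0, z = 0 of the rig frame when the slide is at 0 and, at the start, at y = 0.14 m, give or take 20 mm (clamped differently each run). Waxed slippery edge, friction about 0.2.
- panel_edge (a point): point at x = 0.050, y = 0, z = 0.075 m of the panel's frame: the middle of its half-round wavy front edge, which faces the rig's -x. The front line of the edge lies at x = 0.050 - 0.015 sin(2 pi v / 0.17) - 0.004 sin(2 pi v / 0.11) in the panel's frame, in m, with v = y in the panel's frame from -0.185 to 0.185.
- burnisher: burnisher, 0.16 kg, upright in the socket, sides parallel to the rig's x and y. Origin at the centre of the rod's lower end, z up. Steel rod 16 mm in diameter to 72 mm, brass collar 24 mm wide to 76 mm, square wooden handle 30 x 30 mm from 76 to 132 mm. With the rod's end 60 to 70 mm above the bench it clears the red lug and meets the panel's edge.
- burnisher_tip (a point): centre of the rod's lower end, the burnisher's origin; 4 mm above the bench at the start
- burnisher_handle (a point): middle of the wooden handle, 104 mm above the rod's lower end
- deer: carved wooden deer, 170 mm high, standing loose on the bench; origin at its feet
- mallet: round wooden mallet lying loose on the bench, head 76 mm in diameter and 110 mm long; origin on the bench at the handle end of the head
- wax_jar: small jar of wax, 64 mm wide and 60 mm high, standing loose; origin at its foot
Mind the look-alikes: they are no part of the job. Leave any purple or turquoise look-alike of the burnisher alone.

How it is judged:
By the outcome, as a careful person would: the job done as asked, in the order asked, and still so for the second after the job is handed in, while the arm keeps its last pose, push and grip.
It also fails if it takes over 64 s, if anything falls off the work surface, if the arm or the gripper's body presses on something with over 40 N, if the wrist force passes 120 N, or if a joint passes its speed limit or range.

## Working session

There is one attempt and no reset: what is moved stays moved. The work goes in short steps, Python scripts to look and compute and a tool call to move; the robot and the scene stay as the last step left them, time stands still between calls to the robot, and variables do not carry over. Pictures are saved under pics/ and viewed, at most 10 in all, crops included, and the job is handed in when it is done.

Besides the shell and the picture viewer there is one more tool, called as name([rows], argument=value, ...), one row to a line, values as JSON. apply_moves: Moves the arm, as the interface text tells. Its arguments: {"type":"object","properties":{"targets":{"type":"array"},"force":{"type":"number"}},"required":["targets"]}

```bash
mkdir -p pics; cat > h.py <<'E'
import numpy as np,cv2
from bench import sensors,optics,r
def snap(n,f):
    im=optics.snapshot(n); cv2.imwrite(f'pics/{f}.png',im[:,:,::-1]); return im
E
python3 - <<'E'
from h import *
np.set_printoptions(precision=4,suppress=True)
a=[]
for n in ['side','top']:
    c=optics.get_calibration(n); print(n,np.array(c['camera_matrix']).tolist(),np.array(c['pose']).round(4).tolist())
    a.append(snap(n,n+'0'))
print(sensors.sense())
E
```

```text
side [[370.50983311663515, 0.0, 255.17300717898326], [0.0, 370.50983311663515, 196.42544533233738], [0.0, 0.0, 1.0]] [[0.9988, -0.0245, 0.0434, 376.6376], [-0.0498, -0.4821, 0.8747, -1012.8348], [-0.0005, -0.8758, -0.4827, 707.877], [0.0, 0.0, 0.0, 1.0]]
top [[393.05212487121213, 0.0, 249.03857489823628], [0.0, 393.05212487121213, 194.79162942436042], [0.0, 0.0, 1.0]] [[-0.0191, -0.9818, 0.1887, 194.083], [-0.9998, 0.018, -0.0073, 78.6173], [0.0037, -0.1888, -0.982, 1286.7938], [0.0, 0.0, 0.0, 1.0]]
{'time': 0.1, 'joint_pos': array([-79.8356,   7.5107,  85.3228,  -0.0004,  87.262 ,  -4.8926]), 'qd': array([ 0.0186, -0.0784, -0.3223,  0.016 ,  0.0166,  0.0079]), 'joint_efforts': array([  0.0012, -57.0948, -50.1945,  -0.0002,   0.0081,   0.    ]), 'tool_pos': array([ 155.8046, -578.906 ,  230.3521]), 'tcp_rot': array([-179.9048,   -0.0077,   15.057 ]), 'ft_force': array([-0.3227, -0.2659, -0.5994]), 'wrist_torque': array([-0.0591, -0.0159, -0.0187]), 'grip_force': 0.0, 'finger_gap': 85.70825335193327}
```

View pics/side0.png

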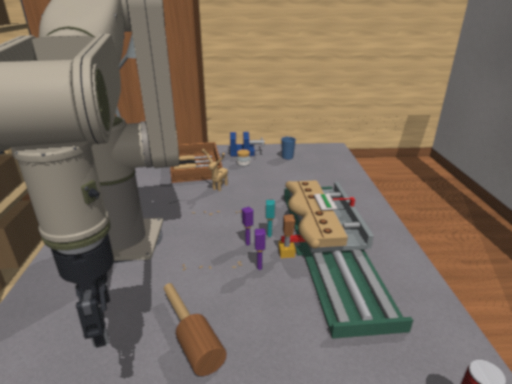

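View pics/top0.png

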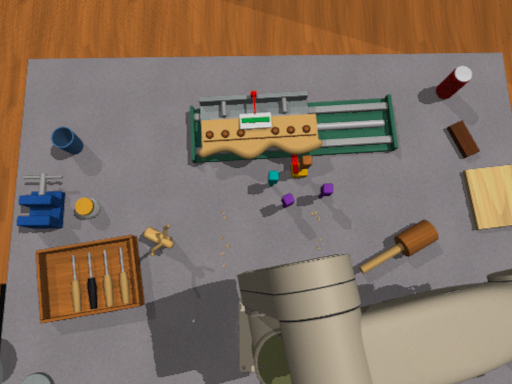

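Side view: brown-handled burnisher at about (289,225) in the yellow socket (288,252). Look-alikes are purple at (248,222) and (260,242) and turquoise at (270,215). Top view: burnisher (307,160), turquoise (273,177), purples (288,200) and (327,189). Only the brown-handled one in the yellow socket, with the red lug at (296,163) leaning on it, fits the description. I'll check this in an enlarged crop.

```bash
python3 - <<'E'
import cv2,numpy as np
a=cv2.imread('pics/side0.png')[170:280,225:385]; b=cv2.imread('pics/top0.png')[85:215,180:400]
a=cv2.resize(a,None,fx=5,fy=5,interpolation=cv2.INTER_CUBIC); cv2.imwrite('pics/sc.png',a)
b=cv2.resize(b[20:,:],None,fx=3.6,fy=3.6,interpolation=cv2.INTER_CUBIC); cv2.imwrite('pics/tc.png',b)
E
```

```text
(no output)
```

View pics/sc.png

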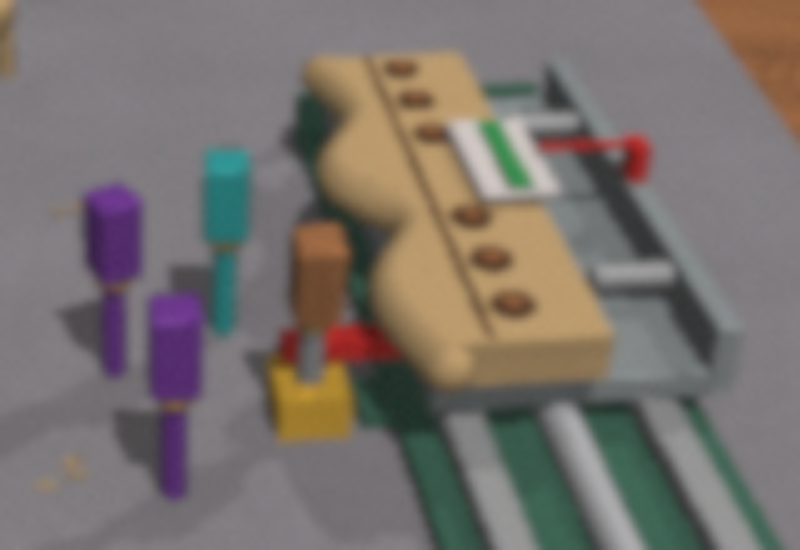

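View pics/tc.png

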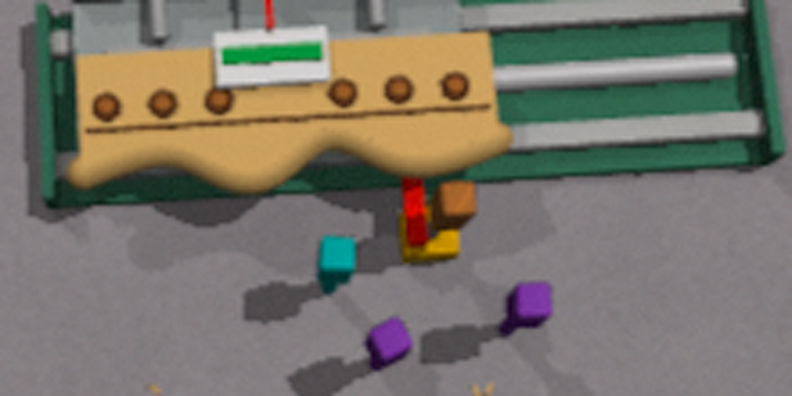

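The crops confirm the choice: the brown handle with steel rod stands in the yellow block (side crop 311,330) and the red lug leans on it. The neighbours are turquoise and purple. Next I'll make a rough triangulation, then look from close by with the wrist camera.

```bash
cat >> h.py <<'E'
def ray(c,p):
    T=np.array(c['pose']);K=np.array(c['camera_matrix']); d=T[:3,:3]@np.linalg.solve(K,[p[0],p[1],1]); return T[:3,3],d/np.linalg.norm(d)
def tri(L):
    A=np.zeros((3,3));b=np.zeros(3)
    for c,p in L:
        o,d=ray(c,p);P=np.eye(3)-np.outer(d,d);A+=P;b+=P@o
    x=np.linalg.solve(A,b); return x,[round(float(np.linalg.norm((np.eye(3)-np.outer(d,d))@(x-o))),1) for o,d in [ray(c,p) for c,p in L]]
def proj(c,X):
    T=np.array(c['pose']);q=np.array(c['camera_matrix'])@(T[:3,:3].T@(np.array(X)-T[:3,3])); return q[:2]/q[2]
def plane(c,p,z):
    o,d=ray(c,p); return o+d*(z-o[2])/d[2]
E
python3 - <<'E'
from h import *
S=optics.get_calibration('side');T=optics.get_calibration('top')
s=lambda u,v:((u+.5)/5-.5+225,(v+.5)/5-.5+170)
t=lambda u,v:((u+.5)/3.6-.5+180,(v+.5)/3.6-.5+105)
for n,a,b in [('handle top',(322,234),(457,198)),('lug front',(290,335),(413,235)),('turq top',(228,158),(338,250)),('purpA',(113,193),(390,335)),('purpB',(176,300),(531,297)),
 ('panel right back corner',(606,340),(490,33)),('panel left back',(470,52),(78,57)),('plate pointer',(632,150),(269,0))]:
    print(n,*tri([(S,s(*a)),(T,t(*b))]))
for a in [(87,130),(487,106)]: print(plane(T,t(*a),90))
w=optics.get_calibration('wrist'); print(np.array(w['pose']).round(3).tolist(),w['camera_matrix'])
E
```

```text
handle top [ 519.81458066 -106.17807279  138.7010585 ] [0.1, 0.1]
lug front [509.28901925 -79.21784937  49.65209269] [2.0, 2.0]
turq top [475.8130218   -5.08534539 133.84710316] [2.1, 2.1]
purpA [402.41373909 -45.94448801 134.6537927 ] [2.1, 2.1]
purpB [ 432.89130459 -164.40792709  135.27657626] [1.5, 1.5]
panel right back corner [ 683.17919295 -150.38463878   90.39254859] [2.9, 2.9]
panel left back [672.87025893 218.49231376  90.98096963] [2.8, 2.8]
plate pointer [734.51314395  45.51845612  97.53055946] [15.0, 15.0]
[601.86641629 210.39162165  90.        ]
[ 617.85063491 -144.63241872   90.        ]
[[0.259, -0.922, -0.289, 228.234], [-0.966, -0.248, -0.075, -559.789], [-0.002, 0.298, -0.954, 373.032], [0.0, 0.0, 0.0, 1.0]] [[287.04671051   0.         253.75884037]
 [  0.         287.04671051 188.96329238]
 [  0.           0.           1.        ]]
```

apply_moves([
  [0,0,-10,0,0,0.109,0],
  [0,0,-10,0,0,0.109,0],
  [32.8,-36,-1,0,0,0,0],
  [32.8,-36,-1,0,0,0,0],
  [32.8,-36,-1,0,0,0,0],
  [32.8,-36,-1,0,0,0,0],
  [32.8,-36,-1,0,0,0,0],
  [32.8,-36,-1,0,0,0,0],
  [32.8,-36,-1,0,0,0,0],
  [32.8,-36,-1,0,0,0,0],
  [32.8,-36,-1,0,0,0,0],
  [32.8,-36,-1,0,0,0,0],
  [32.8,-36,-1,0,0,0,0],
  [32.8,-36,-1,0,0,0,0],
  [0,0,0,0,0,0,0],
  [0,0,0,0,0,0,0],
], force=110)

```text
time: 2.1
tool_pos: [529.4, -130.2, 262.8]
tcp_rot: [180.0, 0.1, 2.6]
ft_force: [0.3, -0.2, 0.4]
finger_gap: 85.4
grip_force: 0.0
```

```bash
python3 - <<'E'
from h import *
import pickle
c=optics.get_calibration('wrist');im=snap('wrist','w1');pickle.dump(c,open('w1.pkl','wb'))
s=sensors.sense();print(s['time'],s['tool_pos'],s['tcp_rot'],s['ft_force'])
cv2.imwrite('pics/w1b.png',cv2.resize(im[:,:,::-1],(800,600),interpolation=cv2.INTER_CUBIC))
E
```

```text
2.15 [ 529.21794751 -130.6549853   262.90425209] [1.79998675e+02 5.29869803e-02 2.55124856e+00] [ 1.12363631 -0.71015203  0.53804539]
```

View pics/w1b.png

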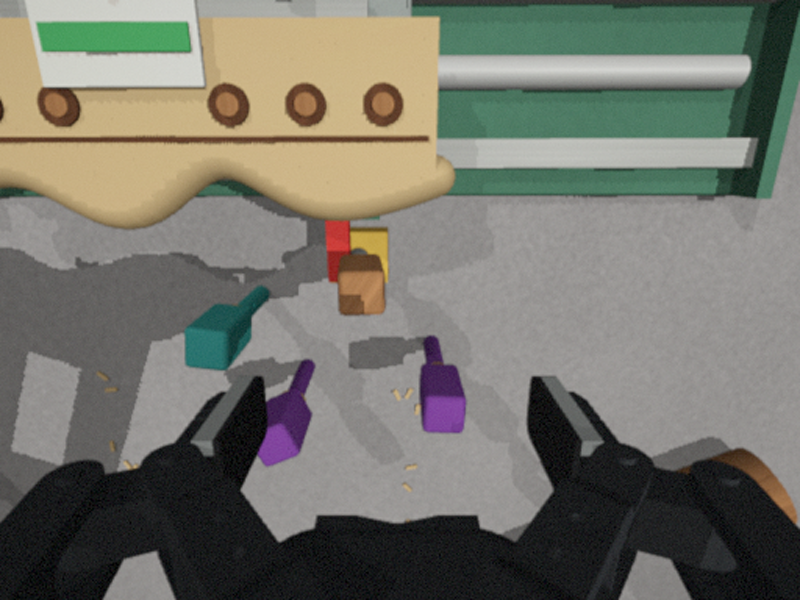

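The wrist picture shows the handle's top face at about (340–385, 275–314), the yellow socket at (370,255), the lug at (338,250) and the panel's right end at u=438. The panel line is level at v=139, so the rig's yaw is about that of the tool.

```bash
python3 - <<'E'
from h import *
import pickle
np.set_printoptions(precision=1,suppress=True)
W=pickle.load(open('w1.pkl','rb'));S=optics.get_calibration('side');T=optics.get_calibration('top')
s=lambda u,v:((u+.5)/5-.5+225,(v+.5)/5-.5+170)
t=lambda u,v:((u+.5)/3.6-.5+180,(v+.5)/3.6-.5+105)
w=lambda u,v:((u+.5)/1.5625-.5,(v+.5)/1.5625-.5)
print('handle',tri([(S,s(322,234)),(T,t(457,198)),(W,w(362,294))]),tri([(S,s(322,234)),(W,w(362,294))]))
for p in [(341,275),(383,275),(341,314),(385,314),(362,294)]: print('htop',plane(W,w(*p),136))
for n,a,z in [('block back-right',(388,228),30),('block right front',(388,281),30),('lug fl',(328,281),49),('lug fr',(350,279),49),
  ('lineL',(2,139),90),('lineR',(428,139),90),('endback',(439,16),90),('endline',(437,139),90),('valley',(222,160),75),('peak1',(132,229),75),('peak2',(325,219),75),('endfront',(447,190),75),
  ('scaleL',(38,22),92),('scaleR',(189,20),92),('railendR',(752,152),40)]: print(n,plane(W,w(*a),z))
print('panel end', tri([(S,s(606,340)),(T,t(490,33)),(W,w(439,16))]))
E
```

```text
handle (array([ 520.1, -107.4,  138.7]), [0.8, 1.2, 1.7]) (array([ 520.2, -108.8,  139.9]), [0.9, 0.9])
htop [531.7 -95.6 136. ]
htop [ 532.9 -121.6  136. ]
htop [506.  -95.8 136. ]
htop [ 507.2 -123.8  136. ]
htop [ 519.9 -108.9  136. ]
block back-right [ 545.5 -122.2   30. ]
block right front [ 499.5 -124.    30. ]
lug fl [502.6 -74.7  49. ]
lug fr [505.1 -92.8  49. ]
lineL [602.5 135.5  90. ]
lineR [ 615.2 -147.2   90. ]
endback [ 687.  -149.3   90. ]
endline [ 615.5 -153.2   90. ]
valley [595.3  -4.   75. ]
peak1 [543.3  65.9  75. ]
peak2 [557.1 -76.4  75. ]
endfront [ 581.8 -164.1   75. ]
scaleL [672.2  96.9  92. ]
scaleR [677.5   4.   92. ]
railendR [ 618.7 -402.    40. ]
panel end (array([ 684.6, -149.8,   90. ]), [4.1, 2.0, 2.4])
```

apply_moves([
  [6,-9,15,0,0,0,0],
  [6,-9,22,0,0,0,0],
  [5,-8,21,0,0,0,0],
  [0,0,0,0,0,0,0],
  [0,0,0,0,0,0,0],
])

```text
time: 2.78
tool_pos: [545.5, -103.9, 205.6]
tcp_rot: [180.0, -0.0, 2.5]
ft_force: [0.4, 0.4, 0.0]
finger_gap: 85.2
grip_force: 0.0
```

```bash
python3 - <<'E'
from h import *
import pickle
c=optics.get_calibration('wrist');im=snap('wrist','w2');pickle.dump(c,open('w2.pkl','wb'))
s=sensors.sense();print(s['time'],s['tool_pos'],s['tcp_rot'],s['ft_force'])
print(proj(c,[521,-100,30]),proj(c,[520,-106,136]))
q=np.mean([proj(c,[521,-100,30]),proj(c,[520,-106,136])],0).round().astype(int)
a,b=q[0]-80,q[1]-60;print(a,b)
cv2.imwrite('pics/w2c.png',cv2.resize(im[max(b,0):b+120,a:a+160,::-1],None,fx=5,fy=5,interpolation=cv2.INTER_CUBIC))
E
```

```text
2.825 [ 545.85599836 -104.01538903  206.22714678] [ 1.79971271e+02 -6.98923788e-02  2.53072598e+00] [0.22510718 0.38530275 0.45562379]
[249.32957542 188.69258215] [254.71082759 229.11498508]
172 149
```

View pics/w2c.png

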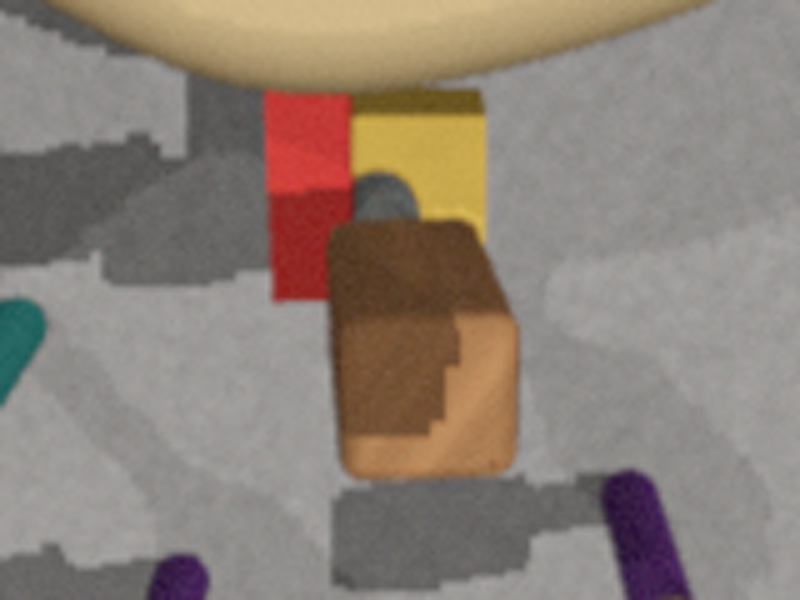

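The crop clearly shows the burnisher leaning: the rod is at u≈384, the handle's bottom edge spans 330–470 and its top 335–517, so the top is shifted towards −y. I'll measure that lean.

```bash
python3 - <<'E'
from h import *
import pickle
np.set_printoptions(precision=1,suppress=True)
W1=pickle.load(open('w1.pkl','rb'));W=pickle.load(open('w2.pkl','rb'));S=optics.get_calibration('side');T=optics.get_calibration('top')
w=lambda u,v:((u+.5)/5-.5+172,(v+.5)/5-.5+149)
w1=lambda u,v:((u+.5)/1.5625-.5,(v+.5)/1.5625-.5)
s=lambda u,v:((u+.5)/5-.5+225,(v+.5)/5-.5+170)
t=lambda u,v:((u+.5)/3.6-.5+180,(v+.5)/3.6-.5+105)
print('top centre',tri([(W,w(428,397)),(W1,w1(362,294)),(S,s(322,234)),(T,t(457,198))]))
for n,a,z in [('top nearL',(335,315),136),('top nearR',(517,315),136),('top farL',(345,478),136),('top farR',(515,478),136),('ctr',(428,397),136),
 ('botL',(330,224),80),('botR',(470,224),80),('rodL',(354,190),42),('rodR',(416,200),42),('lug fl',(273,300),49),('lug fr',(354,298),49),('lug br',(352,95),49),('blk r',(486,240),30),('blk br',(484,114),30)]:
  print(n,plane(W,w(*a),z))
E
```

```text
top centre (array([ 520.5, -107.5,  138.1]), [1.4, 1.5, 1.5, 1.3])
top nearL [534.7 -92.5 136. ]
top nearR [ 535.9 -121.4  136. ]
top farL [505.9 -95.  136. ]
top farR [ 507.1 -123.   136. ]
ctr [ 521.1 -108.   136. ]
botL [531.3 -88.8  80. ]
botR [ 532.5 -116.3   80. ]
rodL [526.9 -92.2  42. ]
rodR [ 525.1 -106.1   42. ]
lug fl [502.5 -75.2  49. ]
lug fr [503.8 -93.2  49. ]
lug br [550.2 -91.3  49. ]
blk r [ 512.3 -123.2   30. ]
blk br [ 542.6 -120.9   30. ]
```

The lean is about 4–5° towards −y, which the hole's play allows under the lug's push. I'll tilt the tool by 4° to match it. Before moving I'll fit the panel offset and write the planner.

```bash
cat > plan.py <<'E'
from h import *
YAW=np.radians(2.55); O=np.array([521.3,-99.5]); R=np.array([[np.cos(YAW),-np.sin(YAW)],[np.sin(YAW),np.cos(YAW)]])
f=lambda v:50-15*np.sin(2*np.pi*v/170)-4*np.sin(2*np.pi*v/110)
u=np.linspace(-7.9,7.9,80)
def touch(v): return np.min(f(v+u)-np.sqrt(64-u*u))   # rod-centre x at first touch (slide 0)
def sdot(s,y0,d):
    v=s-y0; g=(f(v+.5)-f(v-.5)); F=.25*d
    return max(5,(17-5*s/280+F*(g-.2*np.sqrt(1+g*g)))/480*1000)
def roll(s,y0,d,n,dt=.125):
    out=[s]
    for _ in range(n):
        for _ in range(10): s=min(280,s+sdot(s,y0,d)*dt/10)
        out.append(s)
    return np.array(out)
E
python3 - <<'E'
from plan import *
import pickle
from scipy.optimize import least_squares
W=pickle.load(open('w1.pkl','rb')); im=cv2.cvtColor(cv2.imread('pics/w1.png'),cv2.COLOR_BGR2HSV)
K=np.array(W['camera_matrix']);T=np.array(W['pose'])
m=cv2.inRange(im,(8,50,90),(25,200,255))
m=cv2.morphologyEx(m,cv2.MORPH_OPEN,np.ones((3,3)))
obs={c:np.where(m[80:152,c])[0].max()+80.5 for c in range(5,262) if m[80:152,c].any()}
cs=np.array(list(obs));vs=np.array(list(obs.values()))
def model(p):
    y0,bx=p; v=np.linspace(-190,20,400); best=np.full(len(cs),-1e9)
    for th in np.radians(np.arange(-20,91,10)):
        P=np.c_[f(v)+15-15*np.cos(th)+bx,v+y0]@R.T+O
        X=np.c_[P,np.full(len(v),75+15*np.sin(th))]-T[:3,3]; q=X@T[:3,:3]@K.T; q=q[:,:2]/q[:,2:]
        i=np.argsort(q[:,0]); best=np.maximum(best,np.interp(cs,q[i,0],q[i,1]))
    return best
res=least_squares(lambda p:model(p)-vs,[142,0],loss='soft_l1'); print(res.x,np.abs(model(res.x)-vs).mean(),np.abs(model(res.x)-vs).max())
y0=res.x[0]; S=roll(0,y0,22,112); X=np.array([touch(s-y0) for s in S])
for i in range(0,113,8): print(i/8,S[i].round(),X[i].round(1),(X[min(i+8,112)]-X[i]).round(1))
E
```

```text
[126.46714401  -3.296738  ] 5.253083135247932 24.910637221498632
0.0 0.0 30.2 3.7
1.0 34.0 33.9 20.3
2.0 71.0 54.2 3.0
3.0 102.0 57.2 -14.6
4.0 123.0 42.6 -13.1
5.0 142.0 29.5 -5.5
6.0 166.0 24.0 12.1
7.0 197.0 36.1 16.0
8.0 228.0 52.0 1.7
9.0 252.0 53.8 -4.2
10.0 273.0 49.6 -1.8
11.0 280.0 47.8 0.0
12.0 280.0 47.8 0.0
13.0 280.0 47.8 0.0
14.0 280.0 47.8 0.0
```

```bash
python3 - <<'E'
from plan import *
import pickle
from scipy.optimize import least_squares
W=pickle.load(open('w1.pkl','rb')); im=cv2.cvtColor(cv2.imread('pics/w1.png'),cv2.COLOR_BGR2HSV)
K=np.array(W['camera_matrix']);T=np.array(W['pose'])
print(im[120,84],im[95,142],im[130,208],'ground',im[160,84],im[115,142],im[150,180])
m=((im[:,:,1]>70)&(im[:,:,0]>8)&(im[:,:,0]<27)).astype(np.uint8)
obs=[]
for c in range(3,280):
    if 206<=c<=250: continue   # lug/socket zone
    col=m[92:,c]; k=np.argmax(col==0)
    obs.append((c,92+k-.5))
cs,vs=np.array(obs).T
print([(int(c),v) for c,v in obs[::20]])
def model(p):
    y0,bx=p[:2]; v=np.linspace(-185,40,500); best=np.full(len(cs),-1e9)
    for th in np.radians(np.arange(-20,91,10)):
        P=np.c_[f(v)+15-15*np.cos(th)+bx,v+y0]@R.T+O
        X=np.c_[P,np.full(len(v),75+15*np.sin(th))]-T[:3,3]; q=X@T[:3,:3]@K.T; q=q[:,:2]/q[:,2:]
        i=np.argsort(q[:,0]); best=np.maximum(best,np.interp(cs,q[i,0],q[i,1]))
    return best
ok=(cs>6)&(cs<262)
for g in [125,135,142,150,160]:
    r_=least_squares(lambda p:(model(p)-vs)[ok],[g,0],loss='soft_l1'); e=np.abs(model(r_.x)-vs)[ok]; print(r_.x,e.mean(),e.max())
E
```

```text
[ 20  86 202] [ 19  85 204] [ 20  89 190] ground [ 15   7 138] [46 45 63] [ 18   9 146]
[(3, np.float64(119.5)), (23, np.float64(122.5)), (43, np.float64(132.5)), (63, np.float64(142.5)), (83, np.float64(145.5)), (103, np.float64(140.5)), (123, np.float64(125.5)), (143, np.float64(114.5)), (163, np.float64(121.5)), (183, np.float64(132.5)), (203, np.float64(139.5)), (268, np.float64(129.5))]
[127.08984685  -2.25350609] 5.611766389426222 26.678551025433308
[127.08984229  -2.25350149] 5.611766539477354 26.67854700633586
[127.08984385  -2.25350361] 5.611766476962958 26.678548857329645
[127.08984703  -2.25350781] 5.611766352131 26.678552524012446
[127.08984996  -2.25350341] 5.611766406216889 26.67854868126912
```

```bash
cat > fit.py <<'E'
from plan import *
import pickle
from scipy.optimize import least_squares
W=pickle.load(open('w1.pkl','rb')); im=cv2.cvtColor(cv2.imread('pics/w1.png'),cv2.COLOR_BGR2HSV)
K=np.array(W['camera_matrix']);T=np.array(W['pose'])
m=((im[:,:,1]>70)&(im[:,:,0]>8)&(im[:,:,0]<27)).astype(np.uint8)
obs=[(c,92+np.argmax(m[92:,c]==0)-.5) for c in range(6,270) if not 206<=c<=250]
cs,vs=np.array(obs).T
def model(p):
    y0,bx,rz=p; v=np.linspace(-185,100,700); best=np.full(len(cs),-1e9)
    for th in np.radians(np.arange(-40,91,10)):
        P=np.c_[f(v)+15-15*np.cos(th)+bx,v+y0]@R.T+O
        X=np.c_[P,np.full(len(v),75+rz+15*np.sin(th))]-T[:3,3]; q=X@T[:3,:3]@K.T; q=q[:,:2]/q[:,2:]
        i=np.argsort(q[:,0]); best=np.maximum(best,np.interp(cs,q[i,0],q[i,1]))
    return best
E
python3 - <<'E'
from fit import *
r_=least_squares(lambda p:(model([*p,0])-vs),[127,0],loss='soft_l1'); e=(model([*r_.x,0])-vs); print(r_.x,np.abs(e).mean())
print([(int(a),float(b),round(float(x),1)) for a,b,x in zip(cs[::12],vs[::12],e[::12])])
E
```

```text
[128.08662777  -3.27912988] 0.9223722000755618
[(6, 119.5, 2.5), (18, 121.5, 0.5), (30, 125.5, -0.3), (42, 132.5, -1.3), (54, 138.5, -0.7), (66, 143.5, 0.0), (78, 145.5, 1.4), (90, 144.5, 1.8), (102, 141.5, -0.6), (114, 133.5, -2.4), (126, 123.5, -2.4), (138, 115.5, -0.1), (150, 115.5, -0.1), (162, 120.5, -0.6), (174, 127.5, -0.8), (186, 133.5, 0.2), (198, 138.5, 0.6), (255, 133.5, 1.4), (267, 129.5, 1.5)]
```

apply_moves([
  [-13,3.4,0,0.035,0,0,0],
  [-12,3.4,0,0.035,0,0,0],
  [0,0,0,0,0,0,0],
  [0,0,30,0,0,0,0],
  [0,0,35,0,0,0,0],
  [0,0,35,0,0,0,0],
  [0,0,24,0,0,0,0],
  [0,0,0,0,0,0,0],
  [0,0,0,0,0,0,0],
])

```text
time: 3.95
tool_pos: [521.7, -103.0, 83.0]
tcp_rot: [-176.0, -0.1, 2.6]
ft_force: [0.2, 0.1, 0.2]
finger_gap: 85.7
grip_force: 0.0
```

```bash
python3 - <<'E'
from h import *
im=snap('side','s2');im2=snap('top','t2')
a=cv2.resize(im[150:290,225:405,::-1],(540,420),interpolation=cv2.INTER_CUBIC)
b=cv2.resize(im2[85:205,190:400,::-1],(0,0),fx=1.24,fy=1.24)
cv2.imwrite('pics/s2c.png',a)
T=optics.get_calibration('top')
s=sensors.sense();print(s['time'],s['tool_pos'],s['tcp_rot'],s['ft_force'])
E
```

```text
4.05 [ 521.94650451 -103.18174399   83.40970292] [-1.76060884e+02 -1.66662737e-01  2.56541131e+00] [ 0.44947392  0.79103501 -0.55181069]
```

View pics/s2c.png

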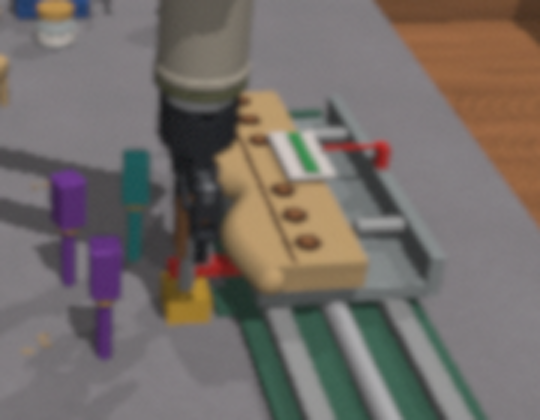

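```bash
python3 - <<'E'
from h import *
S=optics.get_calibration('side')
q=lambda X:((proj(S,X)-[225,150])*3).round(0)
print('finger near edges',q([511,-150,100]),q([533,-150,100]),'handle edges',q([506,-105,105]),q([536,-105,105]), 'handle top',q([521,-107,136]))
W=optics.get_calibration('wrist');print('wrist proj',proj(W,[521,-107,136]))
im=snap('wrist','w3');cv2.imwrite('pics/w3c.png',cv2.resize(im[100:380,110:400,::-1],None,fx=2,fy=2,interpolation=cv2.INTER_CUBIC))
E
```

```text
finger near edges [187. 259.] [210. 258.] handle edges [176. 228.] [207. 227.] handle top [193. 202.]
wrist proj [253.45232365 309.53439963]
```

View pics/w3c.png

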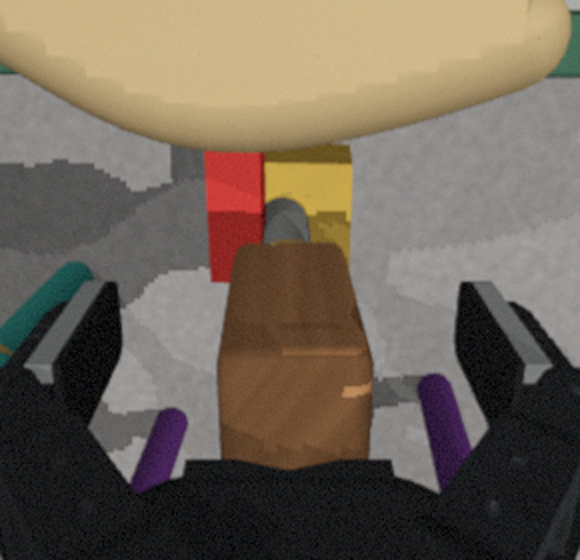

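The wrist crop shows the handle centred (u≈295) between the open pads and in line with the tool axis. Closing.

apply_moves([
  [0,0,0,0,0,0,1],
  [0,0,0,0,0,0,1],
  [0,0,0,0,0,0,1],
  [0,0,0,0,0,0,1],
  [0,0,0,0,0,0,1],
  [0,0,0,0,0,0,1],
  [0,0,0,0,0,0,1],
  [0,0,0,0,0,0,1],
], force=110)

```text
time: 5.1
tool_pos: [520.6, -102.7, 81.6]
tcp_rot: [-176.0, -0.0, 2.6]
ft_force: [-0.1, 0.1, 1.7]
finger_gap: 28.9
grip_force: 105.5
```

```bash
cat > track.py <<'E'
from plan import *
# sledge run from the side view: red pointer blob moves along rig -y; x_world,z of the ball fixed
def red(im):
    h=cv2.cvtColor(im,cv2.COLOR_RGB2HSV); m=((h[:,:,1]>150)&((h[:,:,0]<6)|(h[:,:,0]>174))&(h[:,:,2]>80)).astype(np.uint8)
    n,l,st,c=cv2.connectedComponentsWithStats(m); return [(int(st[i,4]),c[i].round(1).tolist(),st[i,:4].tolist()) for i in range(1,n) if st[i,4]>4]
E
python3 - <<'E'
from track import *
s=sensors.sense();print(s['time'],s['tool_pos'],s['tcp_rot'],s['ft_force'],s['wrist_torque'])
print(red(snap('side','s3')));print(red(snap('top','t3')))
S=optics.get_calibration('side')
for st in [0,100,200,280]:
    for xr,yr,z in [(213,145,100)]: print(st,proj(S,[*(R@[xr,yr-st]+O),z]))
E
```

```text
5.1 [ 520.60070301 -102.69546928   81.5776774 ] [-1.75987966e+02 -1.03068215e-02  2.56588668e+00] [-0.09244575  0.13670407  1.73752806] [ 0.15182095  0.01631991 -0.01641603]
[(9, [341.2, 198.4], [339, 198, 5, 2]), (23, [351.7, 200.7], [350, 198, 4, 7]), (81, [296.3, 238.5], [290, 235, 15, 7]), (14, [282.1, 238.6], [281, 236, 3, 6]), (17, [473.1, 381.5], [471, 379, 6, 5])]
[(66, [253.6, 98.3], [250, 91, 7, 22])]
0 [343.94235047 199.12904148]
100 [353.6618766  214.74289812]
200 [364.96815213 232.90577589]
280 [375.43498977 249.72014524]
```

```bash
cat >> track.py <<'E'
import json
def meas():
    o={}
    for n,z in [('top',100),('side',100)]:
        im=optics.snapshot(n); t=sensors.sense()['time']; c=optics.get_calibration(n)
        B=red(im)
        B=[b for b in B if (70<b[1][1]<125 and 245<b[1][0]<360)] if n=='top' else [b for b in B if b[1][0]>346 and b[1][0]<400 and b[1][1]<265 and b[0]>10]
        if B:
            p=max(B)[1]; w=plane(c,p,z)[:2]; o[n]=(round(float((R.T@(w-O))[1]),1),round(t,2))
    return o
E
python3 - <<'E'
from track import *
np.set_printoptions(precision=1,suppress=True,linewidth=150)
m=meas();print(m);json.dump(m,open('m0.json','w'))
s=0.;row=4;X=[]
for i in range(4,40):
    d=22 if i>9 else 0
    X.append((i,round(s),round(touch(s-128),1),round(touch(s-128)+20.5,1)))
    s=roll(s,128,d,1)[1]
print(X)
E
```

```text
{'top': (138.7, 5.25), 'side': (130.8, 5.3)}
[(4, 0, np.float64(30.4), np.float64(50.9)), (5, 4, np.float64(29.9), np.float64(50.4)), (6, 9, np.float64(29.7), np.float64(50.2)), (7, 13, np.float64(29.7), np.float64(50.2)), (8, 18, np.float64(29.9), np.float64(50.4)), (9, 22, np.float64(30.5), np.float64(51.0)), (10, 26, np.float64(31.3), np.float64(51.8)), (11, 31, np.float64(32.4), np.float64(52.9)), (12, 35, np.float64(33.8), np.float64(54.3)), (13, 40, np.float64(35.6), np.float64(56.1)), (14, 44, np.float64(37.7), np.float64(58.2)), (15, 49, np.float64(40.2), np.float64(60.7)), (16, 54, np.float64(42.9), np.float64(63.4)), (17, 58, np.float64(45.7), np.float64(66.2)), (18, 63, np.float64(48.6), np.float64(69.1)), (19, 68, np.float64(51.5), np.float64(72.0)), (20, 72, np.float64(54.1), np.float64(74.6)), (21, 77, np.float64(56.3), np.float64(76.8)), (22, 81, np.float64(58.1), np.float64(78.6)), (23, 85, np.float64(59.4), np.float64(79.9)), (24, 89, np.float64(60.0), np.float64(80.5)), (25, 93, np.float64(60.1), np.float64(80.6)), (26, 96, np.float64(59.6), np.float64(80.1)), (27, 100, np.float64(58.6), np.float64(79.1)), (28, 103, np.float64(57.3), np.float64(77.8)), (29, 106, np.float64(55.8), np.float64(76.3)), (30, 109, np.float64(54.1), np.float64(74.6)), (31, 112, np.float64(52.3), np.float64(72.8)), (32, 114, np.float64(50.4), np.float64(70.9)), (33, 117, np.float64(48.5), np.float64(69.0)), (34, 119, np.float64(46.6), np.float64(67.1)), (35, 122, np.float64(44.6), np.float64(65.1)), (36, 124, np.float64(42.8), np.float64(63.3)), (37, 127, np.float64(40.9), np.float64(61.4)), (38, 129, np.float64(39.1), np.float64(59.6)), (39, 131, np.float64(37.4), np.float64(57.9))]
```

apply_moves([
  [0,-0.8,-12,0,0,0,1],
  [0,-0.8,-12,0,0,0,1],
  [0,-0.8,-12,0,0,0,1],
  [0,-0.8,-12,0,0,0,1],
  [0,-0.9,-12,0,0,0,1],
  [11,-1.8,0,-0.035,0,0,1],
  [12,-1.8,0,-0.035,0,0,1],
  [11,0,0,0,0,0,1],
  [9,0,0,0,0,0,1],
  [6,0,0,0,0,0,1],
  [4,0,0,0,0,0,1],
], force=110)

```text
time: 6.68
tool_pos: [572.3, -97.0, 140.8]
tcp_rot: [-179.9, 0.2, 2.5]
ft_force: [-6.3, -0.4, -1.6]
finger_gap: 28.9
grip_force: 108.4
```

```bash
cat > nxt.py <<'E'
from track import *
import sys
np.set_printoptions(precision=2,suppress=True,linewidth=150)
BX=float(sys.argv[1]) if len(sys.argv)>1 else -1.5
D=22
st=sensors.sense(); m0=json.load(open('m0.json')); m=meas()
p=R.T@(st['tool_pos'][:2]-O); F=R.T@st['ft_force'][:2]
print('t',st['time'],'rig xy',p,'z',st['tool_pos'][2],st['tcp_rot'],'Frig',F,'Fz',st['ft_force'][2],'gap',st['finger_gap'])
L=[]
for k in m: L.append(m0[k][0]-m[k][0]-25*(m[k][1]-st['time'])); 
print(m,'s est',np.round(L,1))
s=float(sys.argv[2]) if len(sys.argv)>2 else float(np.mean(L))
d=p[0]-touch(s-128)-BX
print('s',s,'d kin',d,'d force',-F[0]/.25)
tn=sensors.sense()['time']; s1=roll(s,128,D,1,tn-st['time'])[1]
S=roll(s1,128,D,10); X=np.array([touch(v-128)+BX+D for v in S])
print('S',S); print('target x',X); print('row shifts', np.diff(np.r_[p[0],X[1:]]))
E
python3 nxt.py
```

```text
t 6.675 rig xy [51.03  0.24] z 140.7763508936893 [-179.93    0.2     2.55] Frig [-6.34 -0.14] Fz -1.5707424698766415 gap 28.87892833035213
{'top': (105.8, 6.72), 'side': (96.4, 6.78)} s est [31.8 31.8]
s 31.77499999999999 d kin 19.821194091188154 d force 25.37893993124987
S [35.38 39.95 44.59 49.27 53.99 58.71 63.39 68.02 72.54 76.95 81.21]
target x [54.41 56.22 58.37 60.83 63.54 66.4  69.31 72.12 74.71 76.94 78.71]
row shifts [5.19 2.15 2.46 2.71 2.86 2.91 2.82 2.59 2.23 1.76]
```

apply_moves([
  [3.6,0,0,0,0,0,1],
  [2.2,0,0,0,0,0,1],
  [2.4,0,0,0,0,0,1],
  [2.7,0,0,0,0,0,1],
  [2.9,0,0,0,0,0,1],
  [2.9,0,0,0,0,0,1],
])

```text
time: 7.52
tool_pos: [589.1, -95.8, 141.1]
tcp_rot: [-179.9, 0.1, 2.6]
ft_force: [-5.9, 0.8, -2.0]
finger_gap: 28.9
grip_force: 108.3
```

```bash
python3 nxt.py
```

```text
t 7.525 rig xy [67.85  0.67] z 141.12855127327245 [-179.92    0.14    2.56] Frig [-5.83  1.04] Fz -1.9815415556985514 gap 28.934452738489945
{'top': (76.2, 7.58), 'side': (66.8, 7.62)} s est [61.1 61.6]
s 61.37500000000001 d kin 21.79827321575761 d force 23.312823332168378
S [ 65.1   69.69  74.18  78.53  82.73  86.76  90.6   94.27  97.75 101.06 104.2 ]
target x [70.36 73.11 75.58 77.65 79.22 80.22 80.61 80.42 79.72 78.61 77.2 ]
row shifts [ 5.26  2.47  2.07  1.57  1.    0.39 -0.19 -0.7  -1.11 -1.41]
```

apply_moves([
  [3.9,0,0,0,0,0,1],
  [2.5,0,0,0,0,0,1],
  [2.1,0,0,0,0,0,1],
  [1.6,0,0,0,0,0,1],
  [1.0,0,0,0,0,0,1],
  [0.4,0,0,0,0,0,1],
  [-0.2,0,0,0,0,0,1],
  [-0.7,0,0,0,0,0,1],
])

```text
time: 8.62
tool_pos: [600.4, -96.9, 141.8]
tcp_rot: [179.9, 0.0, 2.5]
ft_force: [-4.7, -4.2, -0.9]
finger_gap: 29.0
grip_force: 108.5
```

```bash
python3 nxt.py
```

```text
t 8.625 rig xy [79.1  -0.92] z 141.8481707534192 [179.9    0.02   2.54] Frig [-4.88 -4.01] Fz -0.8773361682246381 gap 29.028036303763567
{'top': (40.6, 8.68), 'side': (32.5, 8.72)} s est [96.7 95.9]
s 96.32499999999999 d kin 21.03121224907259 d force 19.51625908782597
S [ 99.04 102.28 105.37 108.31 111.12 113.82 116.43 118.95 121.41 123.82 126.19]
target x [79.33 78.1  76.6  74.91 73.11 71.24 69.33 67.41 65.5  63.61 61.76]
row shifts [-1.   -1.5  -1.68 -1.8  -1.87 -1.91 -1.92 -1.91 -1.88 -1.85]
```

apply_moves([
  [-1.2,0,0,0,0,0,1],
  [-1.5,0,0,0,0,0,1],
  [-1.7,0,0,0,0,0,1],
  [-1.8,0,0,0,0,0,1],
  [-1.9,0,0,0,0,0,1],
  [-1.9,0,0,0,0,0,1],
  [-1.9,0,0,0,0,0,1],
  [-1.9,0,0,0,0,0,1],
])

```text
time: 9.72
tool_pos: [586.7, -98.2, 142.1]
tcp_rot: [179.8, -0.0, 2.5]
ft_force: [-5.4, -6.0, -1.1]
finger_gap: 28.4
grip_force: 108.5
```

```bash
python3 nxt.py
```

```text
t 9.725 rig xy [65.38 -1.66] z 142.1113333572387 [179.83  -0.01   2.52] Frig [-5.67 -5.72] Fz -1.0962526054569954 gap 28.44520189002689
{'top': (20.7, 9.78), 'side': (11.2, 9.82)} s est [116.6 117.2]
s 116.925 d kin 18.423918182951333 d force 22.663424103349413
S [118.94 121.4  123.81 126.18 128.53 130.88 133.22 135.59 137.99 140.43 142.92]
target x [67.42 65.51 63.62 61.77 59.96 58.2  56.5  54.86 53.28 51.79 50.38]
row shifts [ 0.13 -1.89 -1.85 -1.81 -1.76 -1.7  -1.64 -1.57 -1.49 -1.41]
```

apply_moves([
  [-0.3,0,0,0,0,0,1],
  [-1.7,0,0,0,0,0,1],
  [-1.8,0,0,0,0,0,1],
  [-1.8,0,0,0,0,0,1],
  [-1.7,0,0,0,0,0,1],
  [-1.7,0,0,0,0,0,1],
  [-1.6,0,0,0,0,0,1],
])

```text
time: 10.7
tool_pos: [576.0, -98.6, 142.0]
tcp_rot: [179.8, 0.0, 2.5]
ft_force: [-4.0, -6.3, -1.8]
finger_gap: 29.0
grip_force: 108.6
```

```bash
python3 nxt.py
```

```text
t 10.7 rig xy [54.68 -1.53] z 142.0300451243186 [179.84   0.01   2.52] Frig [-4.26 -6.12] Fz -1.7560579422152407 gap 28.97679220440176
{'top': (10.1, 10.75), 'side': (-4.6, 10.8)} s est [127.3 132.9]
s 130.12499999999997 d kin 17.913189695737252 d force 17.056653358997977
S [132.   134.35 136.73 139.15 141.61 144.14 146.75 149.44 152.24 155.15 158.17]
target x [57.38 55.7  54.09 52.56 51.1  49.74 48.49 47.36 46.38 45.56 44.94]
row shifts [ 1.03 -1.61 -1.54 -1.45 -1.36 -1.25 -1.13 -0.98 -0.82 -0.62]
```

apply_moves([
  [0.8,0,0,0,0,0,1],
  [-1.1,0,0,0,0,0,1],
  [-1.3,0,0,0,0,0,1],
  [-1.3,0,0,0,0,0,1],
  [-1.2,0,0,0,0,0,1],
  [-1.2,0,0,0,0,0,1],
])

```text
time: 11.55
tool_pos: [570.5, -98.0, 141.8]
tcp_rot: [179.9, 0.0, 2.5]
ft_force: [-5.7, -2.8, -0.8]
finger_gap: 28.8
grip_force: 108.4
```

```bash
python3 nxt.py; python3 - <<'E'
from track import *
print([b for b in red(snap('top','t5'))]);print(red(snap('side','s5')))
E
```

```text
t 11.55 rig xy [49.21 -0.68] z 141.79647189121752 [179.92   0.04   2.54] Frig [-5.82 -2.53] Fz -0.8298981957741464 gap 28.817336094009708
{'side': (-21.0, 11.65)} s est [149.3]
s 149.3 d kin 23.794123894345738 d force 23.264303712294698
S [151.52 154.4  157.4  160.52 163.78 167.18 170.7  174.36 178.13 182.   185.95]
target x [46.61 45.75 45.07 44.61 44.4  44.45 44.81 45.5  46.53 47.91 49.62]
row shifts [-3.46 -0.68 -0.46 -0.22  0.06  0.36  0.69  1.03  1.38  1.71]
[]
[(10, [357.6, 224.2], [355, 223, 6, 3]), (38, [368.6, 226.6], [366, 223, 6, 9]), (236, [305.9, 271.5], [291, 267, 31, 10]), (17, [473.1, 381.5], [471, 379, 6, 5])]
```

apply_moves([
  [-2.4,0,0,0,0,0,1],
  [-1.2,0,0,0,0,0,1],
  [-0.7,0,0,0,0,0,1],
  [-0.2,0,0,0,0,0,1],
  [0.2,0,0,0,0,0,1],
  [0.6,0,0,0,0,0,1],
  [1.0,0,0,0,0,0,1],
])

```text
time: 12.62
tool_pos: [568.1, -97.1, 141.8]
tcp_rot: [-180.0, 0.0, 2.6]
ft_force: [-5.4, 0.1, -1.5]
finger_gap: 28.8
grip_force: 108.3
```

```bash
python3 nxt.py
```

```text
t 12.625 rig xy [46.83  0.29] z 141.77811691397423 [-179.99    0.02    2.56] Frig [-5.36  0.36] Fz -1.5300452092501322 gap 28.800051309649874
{'side': (-51.0, 12.72)} s est [179.4]
s 179.42499999999998 d kin 21.868787245228738 d force 21.44973788691287
S [182.54 186.5  190.52 194.58 198.64 202.68 206.69 210.64 214.51 218.3  221.99]
target x [48.13 49.88 51.92 54.19 56.62 59.12 61.6  63.98 66.19 68.18 69.91]
row shifts [3.05 2.04 2.27 2.43 2.5  2.48 2.38 2.21 1.99 1.73]
```

apply_moves([
  [3.1,0,0,0,0,0,1],
  [2.0,0,0,0,0,0,1],
  [2.3,0,0,0,0,0,1],
  [2.4,0,0,0,0,0,1],
  [2.5,0,0,0,0,0,1],
  [2.4,0,0,0,0,0,1],
  [2.4,0,0,0,0,0,1],
])

```text
time: 13.6
tool_pos: [585.0, -95.9, 141.6]
tcp_rot: [-180.0, 0.0, 2.6]
ft_force: [-5.4, 1.5, -1.9]
finger_gap: 28.8
grip_force: 108.3
```

```bash
python3 nxt.py
```

```text
t 13.6 rig xy [63.84  0.73] z 141.5745131120281 [-179.96    0.05    2.58] Frig [-5.34  1.76] Fz -1.94668432197814 gap 28.770371065245815
{'side': (-81.5, 13.7)} s est [209.8]
s 209.8 d kin 22.358879462252993 d force 21.343599078249632
S [212.92 216.74 220.47 224.11 227.64 231.08 234.42 237.66 240.81 243.88 246.88]
target x [65.3  67.39 69.23 70.8  72.09 73.1  73.86 74.38 74.69 74.82 74.8 ]
row shifts [ 3.55  1.84  1.57  1.29  1.01  0.75  0.52  0.31  0.13 -0.02]
```

apply_moves([
  [3.2,0,0,0,0,0,1],
  [1.8,0,0,0,0,0,1],
  [1.6,0,0,0,0,0,1],
  [1.3,0,0,0,0,0,1],
  [1.0,0,0,0,0,0,1],
  [0.7,0,0,0,0,0,1],
  [0.5,0,0,0,0,0,1],
  [0.3,0,0,0,0,0,1],
])

```text
time: 14.7
tool_pos: [595.6, -96.3, 141.8]
tcp_rot: [180.0, 0.0, 2.6]
ft_force: [-4.3, -0.8, -0.8]
finger_gap: 28.9
grip_force: 108.5
```

```bash
python3 nxt.py
```

```text
t 14.7 rig xy [74.38 -0.1 ] z 141.8454368706453 [179.96   0.01   2.56] Frig [-4.37 -0.58] Fz -0.844403019607173 gap 28.90958436081142
{'side': (-111.6, 14.8)} s est [239.9]
s 239.89999999999998 d kin 21.765246979083685 d force 17.487188972741837
S [242.38 245.41 248.37 251.26 254.09 256.87 259.6  262.28 264.92 267.53 270.1 ]
target x [74.77 74.83 74.74 74.54 74.25 73.88 73.45 72.96 72.44 71.88 71.3 ]
row shifts [ 0.44 -0.09 -0.2  -0.29 -0.37 -0.43 -0.48 -0.52 -0.56 -0.59]
```

apply_moves([
  [0.8,0,0,0,0,0,1],
  [0.2,0,0,0,0,0,1],
  [0,0,0,0,0,0,1],
  [-0.2,0,0,0,0,0,1],
  [-0.4,0,0,0,0,0,1],
  [-0.4,0,0,0,0,0,1],
  [-0.5,0,0,0,0,0,1],
  [-0.5,0,0,0,0,0,1],
  [-0.5,0,0,0,0,0,1],
])

```text
time: 15.92
tool_pos: [594.0, -96.9, 141.9]
tcp_rot: [179.9, 0.0, 2.5]
ft_force: [-4.7, -2.1, -1.5]
finger_gap: 29.1
grip_force: 108.5
```

```bash
python3 nxt.py
```

```text
t 15.925 rig xy [72.76 -0.67] z 141.8853169532088 [179.91   0.01   2.54] Frig [-4.8  -1.92] Fz -1.4951198056594457 gap 29.06288837577347
{'top': (-132.7, 15.97), 'side': (-136.2, 16.02)} s est [270.3 264.6]
s 267.45 d kin 22.862514832271117 d force 19.188659678261644
S [269.51 272.06 274.58 277.07 279.53 280.   280.   280.   280.   280.   280.  ]
target x [71.44 70.83 70.2  69.56 68.89 68.76 68.76 68.76 68.76 68.76 68.76]
row shifts [-1.93 -0.63 -0.65 -0.66 -0.13  0.    0.    0.    0.    0.  ]
```

apply_moves([
  [-0.6,0,0,0,0,0,1],
  [-0.5,0,0,0,0,0,1],
  [-0.6,0,0,0,0,0,1],
  [-0.6,0,0,0,0,0,1],
  [-0.6,0,0,0,0,0,1],
  [-0.4,0,0,0,0,0,1],
  [0,0,0,0,0,0,1],
  [0,0,0,0,0,0,1],
  [0,0,0,0,0,0,1],
  [0,0,0,0,0,0,1],
])

```text
time: 17.27
tool_pos: [590.8, -96.9, 141.9]
tcp_rot: [179.9, 0.0, 2.5]
ft_force: [-4.5, -2.0, -2.4]
finger_gap: 28.9
grip_force: 108.3
```

```bash
python3 nxt.py
```

```text
t 17.275 rig xy [69.53 -0.46] z 141.87790764465578 [179.93   0.01   2.55] Frig [-4.55 -1.82] Fz -2.3713873770750262 gap 28.869740808627487
{'side': (-143.7, 17.38)} s est [271.9]
s 271.875 d kin 20.65497132890269 d force 18.181569901032493
S [273.89 276.39 278.86 280.   280.   280.   280.   280.   280.   280.   280.  ]
target x [70.38 69.73 69.08 68.76 68.76 68.76 68.76 68.76 68.76 68.76 68.76]
row shifts [ 0.21 -0.66 -0.31  0.    0.    0.    0.    0.    0.    0.  ]
```

apply_moves([
  [0,0,0,0,0,0,1],
  [0,0,0,0,0,0,1],
  [0,0,0,0,0,0,1],
  [0,0,0,0,0,0,1],
  [0,0,0,0,0,0,1],
  [0,0,0,0,0,0,1],
])

```text
time: 18.12
tool_pos: [590.8, -96.9, 141.9]
tcp_rot: [179.9, 0.0, 2.5]
ft_force: [-6.2, -3.3, -2.3]
finger_gap: 28.9
grip_force: 108.3
```

```bash
python3 nxt.py | head -3
```

```text
t 18.125 rig xy [69.51 -0.45] z 141.85326550758208 [179.93   0.01   2.55] Frig [-6.29 -3.05] Fz -2.3257894599700424 gap 28.88391289209215
{'side': (-143.7, 18.23)} s est [271.9]
s 271.875 d kin 20.638342168687004 d force 25.179266067689557
```

apply_moves([
  [-6,0,0,0,0,0,1],
  [-10,0,0,0,0,0,1],
  [-12,0,0,0,0,0,1],
  [-12,0,0,0,0,0,1],
  [0,0,-12,0,0,0,1],
  [0,0,-25,0,0,0,1],
  [0,0,-25,0,0,0,1],
  [0,0,-25,0,0,0,1],
  [0,0,-13,0,0,0,1],
  [15,0,0,0,0,0,1],
  [20,0,0,0,0,0,1],
  [20,0,0,0,0,0,1],
  [15,0,0,0,0,0,1],
  [0,0,0,0,0,0,1],
  [0,0,0,0,0,0,1],
  [0,0,0,0,0,0,1],
  [0,0,0,0,0,0,1],
])

```text
time: 20.35
tool_pos: [620.6, -94.8, 242.1]
tcp_rot: [180.0, -0.0, 2.6]
ft_force: [-0.5, -0.5, -1.0]
finger_gap: 28.8
grip_force: 108.4
```

```bash
python3 - <<'E'
from track import *
print(meas()); im=snap('side','s9'); s=sensors.sense(); print(s['time'],s['tool_pos'],s['ft_force'],s['finger_gap'])
cv2.imwrite('pics/s9c.png',cv2.resize(im[110:350,180:440,::-1],None,fx=2.5,fy=2.5,interpolation=cv2.INTER_CUBIC))
E
```

```text
{'top': (-139.4, 20.4), 'side': (-143.3, 20.45)}
20.5 [620.73039207 -94.78203575 241.98312521] [ 0.45867192  0.46441109 -1.69894802] 29.089196343664202
```

View pics/s9c.png

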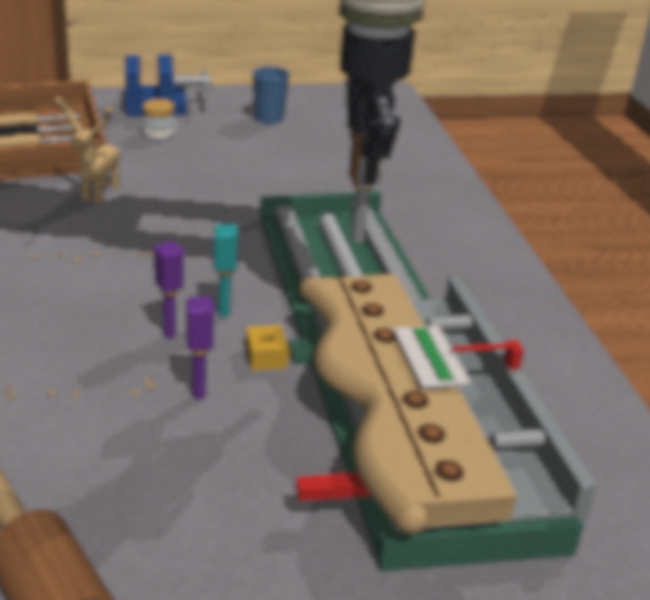

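The picture shows the sledge at its far end (panel end at the rig's end bar, about (450,520)). The burnisher is still in the gripper, with its rod end at (360,235), well above the panel and clear. The deer, mallet and wax jar are undisturbed. Handing in.

```bash
python3 -c "
from bench import r
print(r.hand_in())"
```

```text
the job is handed in; nothing more can be done
None
```

I pulled the burnisher and pressed it on the passing edge for about 11 s, with the slide at roughly 17–25 mm at each force check. The sledge reached its end, the burnisher is still held clear above the panel, and I handed the job in at about 20.5 s; no verdict was returned.

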